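Put the breakfast things back on their own places

ROBOT

A 7-joint arm with a two-finger parallel gripper is mounted at the origin on the work surface. World frame = base frame: x ahead of the robot, y to its left, z up, the work surface at z = 0. Lengths are in m, angles in rad, forces in N, time in s.
With the tool pointing down it reaches from about 0.4 to 0.85 m from the base axis. Payload 4.5 kg.
Tool frame: the origin (TCP) lies at the very end of the fingers, on their centre line; the grasp point (between the pads) lies 19 mm behind it (env.grip_point_offset is the distance from the TCP to the grasp point, in m); x points along the fingers, y is the direction in which the jaws open and shut, and the axes are right-handed (so a half turn about x gives the same grasp; the last joint's range is limited). The gripper opens to 88 mm and grips with 3 to 60 N. Pads are 18 mm wide; open, the fingers measure 123 mm over their backs; the gripper's body (75 mm by 187 mm) begins 45 mm behind the grasp point.
Start: joints at [1.142, 0.689, -0.195, 1.565, 0.157, 0.902, -0.215], TCP at [0.279, -0.559, 0.239] pointing down, gripper open.
Joint ranges: [-3.01, 3.01], [-0.46, 2.08], [-1.47, 1.51], [0.13, 2.56], [-1, 4.14], [0.04, 2.09], [-2.66, 2.66]. Speed limits (rad/s): [2.57, 2.57, 3.14, 3.14, 3.14, 3.14, 3.14].

INTERFACE

Orientations are given as a unit quaternion [w, x, y, z].
In Python, from rig import env, eyes gives the robot as it stands.
- The arm moves only by the tool arm_command, never from a script. Its argument "steps" is text: rows parted by semicolons, each of 6 numbers parted by spaces: the shift along the world's x, y, z in m, then the turn, a rotation vector about the world's x, y, z in rad. A call has 1 to 5 rows; each row is the pose to reach, as a shift and turn from the pose measured when the call began; what a row does not reach only later rows make up. A row lasts 1/10 s, in which the tool goes at most 50 mm and 8.59 degrees, less where a joint would pass 70% of its speed; a pose out of reach is approached as far as the arm can. A call with a gripper value outside its range is refused whole. "grip" is the opening, from 0 (shut) to 1 (fully open), set as the call begins (left out, the last holds). The fingers move at their own pace and stop on an object; "grip_force" is the grip in N (left out, the last holds). Time passes only in rows, so rows that repeat a pose let the fingers close. It gives the time, the measured TCP pose, the force and the opening at its end, in the units of the state.
- env.state(): the state, without advancing time (a new reading comes with each control period).
- eyes.snapshot(name): name is "side" or "top" or "wrist"; returns a dict with "pixels" (384x512x3 uint8, red, green, blue), "fx", "fy", "cx", "cy" (pixels), "xyz" and "attitude" of the camera in the world; the wrist camera has in their place "hand_eye" (4x4, takes a point from camera to tool coordinates, whose origin is the TCP and whose axes are the tool frame's). Camera axes: x right, y down, z forward; pixel columns grow to the right and rows downward; lengths in m; the calibration is good to about 2 mm. A picture is of the moment at which its call begins: read the wrist's pose just before it. There is no depth.
- env.finish_job(): hands the job in, once; it reports no verdict.
The state is a dict: "time_s": time; "q": joint angles; "joint_velocities": joint speeds; "effort": joint torques, N m; "tcp_pos": TCP position; "tool_rot": TCP orientation; "ft_force": force on the tool from outside, world axes, zero at the start; "wrist_torque": the same for the moment, N m; "grip_width": finger opening in m.
Only numpy, scipy, OpenCV 4.12 (cv2) and the standard library are available. Lean on these libraries where they do the work, as an engineer would, in place of code of your own. Each camera call takes 0.05 s, during which the arm holds its last target. There are 200 camera calls.

TASK

The breakfast things all stand on one another's places: put the espresso cup in the middle of the saucer, the tall beaker in the middle of the square stone coaster, the cream jug in the middle of the oblong tray and the egg cup in the middle of the round blade of the wooden paddle board, all upright and let go. Every place is taken, so park one thing on the empty cork mat on the way. It is crockery: set it down rather than drop it, knock nothing over, and leave the saucer, coaster, tray, board and the other things on the table where they are.

Things in the scene. Friction and masses are not known exactly. Their poses are not given: they have to be found in the camera images.
- cup_center (a point): Espresso cup, squat, white ceramic: 62 mm across, 58 mm high, straight-sided with a rounded foot 44 mm across, wall 4 mm, open top, one small ear (9 mm thick) that stands out 26 mm on its +y side (so grip it along its x). The point is on its axis, half-way up (29 mm above its foot); z up.
- beaker_center (a point): Tall beaker, white ceramic, no ear: 64 mm across at the rim, 62 mm lower down, 110 mm high, foot 56 mm, wall 4 mm, open top; round, so any grip direction will do; too tall for most grippers to reach down to its middle, so take it 20 to 25 mm below its rim. The point is on its axis, half-way up (55 mm above its foot); z up.
- jug_center (a point): Cream jug, white ceramic: slender, 54 mm across, 92 mm high, straight-sided, foot 48 mm, wall 3.5 mm, open top, a tall ear standing out 33 mm on its +y side and a V-shaped spout standing out 18 mm at the rim on its -y side (so grip it along its x, 20 to 30 mm below the rim). The point is on its axis, half-way up (46 mm above its foot); z up.
- egg_cup_center (a point): Egg cup, white ceramic: a round open bowl 46 to 48 mm across (from 40 mm above its foot up to the rim) on a thin stem and a foot 44 mm across, 66 mm high in all; any grip direction will do, best on the bowl. The point is on its axis, half-way up (33 mm above its foot); z up.
- saucer_mid (a point): Saucer, white ceramic, round, 124 mm across, loose on the table, with a flat middle about 70 mm across and a rim rising to 15 mm above the table: the place of the espresso cup. The point is the middle of the upper face on which a thing stands, 8 mm above the table; z up. 
- coaster_mid (a point): Square coaster of grey stone, 100 x 100 x 8 mm, flat, loose: the place of the tall beaker. The point is the middle of the upper face on which a thing stands, 8 mm above the table; z up. 
- tray_mid (a point): Small oblong tray, white ceramic, 150 x 100 mm (long side along its x), loose, with a low rim to 15 mm above the table: the place of the cream jug. The point is the middle of the upper face on which a thing stands, 8 mm above the table; z up. 
- paddle_mid (a point): Paddle-shaped little egg board of light wood, 8 mm thick, loose: a round blade 100 mm across with a handle 26 mm wide that reaches 118 mm from the blade's middle along its -x: the round blade is the place of the egg cup. The point is the middle of the round blade's upper face on which a thing stands, 8 mm above the table; z up. 
- cork_mat_mid (a point): Round mat of brown cork, 140 mm across, 8 mm thick, flat, loose, empty at the start: the free spot. The point is the middle of the upper face on which a thing stands, 8 mm above the table; z up. (Unlisted things stand between and around the places, such as a pepper mill 137 mm tall: carry over them.)
There are look-alikes about, which are no part of the job. What is shaped like the part that bears egg_cup_center but turquoise is not meant.

How it is judged:
At the end, for the whole second after the job is handed in: Each of the espresso cup, tall beaker, cream jug and egg cup stands upright (within 0.1 rad), released and at rest on the saucer, stone coaster, oblong tray and paddle board's blade respectively, its axis within 15 mm of that place's middle and its foot on the surface (no more than 6 mm above it) (horizontal distance between cup_center and saucer_mid below 0.015 m and z of cup_center in the frame of saucer_mid below 0.035 m and angle between each of cup_center, beaker_center, jug_center, egg_cup_center's own z axis and vertical below 0.1 rad and linear speed of each of cup, beaker, jug, egg_cup below 0.02 m/s and angular speed of each of cup, beaker, jug, egg_cup below 0.2 rad/s and contact force between each of cup, beaker, jug, egg_cup and the fingers below 0.05 N and horizontal distance between beaker_center and coaster_mid below 0.015 m and z of beaker_center in the frame of coaster_mid below 0.061 m and horizontal distance between jug_center and tray_mid below 0.015 m and z of jug_center in the frame of tray_mid below 0.052 m and horizontal distance between egg_cup_center and paddle_mid below 0.015 m and z of egg_cup_center in the frame of paddle_mid below 0.039 m); the robot touches nothing.
It fails at once if one of the four things is knocked over (tips by more than 0.6 rad) (angle between any of cup_center, beaker_center, jug_center, egg_cup_center's own z axis and vertical above 0.6 rad).
It fails at once if one of the four things is dropped (falls free faster than 0.6 m/s, that is about 2 cm) ((contact force between cup and anything else below 0.02 N and linear speed of cup above 0.6 m/s) or (contact force between beaker and anything else below 0.02 N and linear speed of beaker above 0.6 m/s) or (contact force between jug and anything else below 0.02 N and linear speed of jug above 0.6 m/s) or (contact force between egg_cup and anything else below 0.02 N and linear speed of egg_cup above 0.6 m/s)).
It fails at once if the saucer, coaster, tray or paddle board is shifted by more than 4 cm (distance of any of saucer_mid, coaster_mid, tray_mid, paddle_mid from where it was at the start of the episode above 0.04 m).
It fails at once if another thing on the table is pushed away by more than 3 cm (distance of any of yellow_mug, sugar_bowl, pepper_mill, teaspoon, honey_jar from where it was at the start of the episode above 0.03 m).
It also fails if it takes over 142 s, if anything falls off the work surface, if the arm or the gripper's body presses on something with over 40 N, if the wrist force passes 120 N, or if a joint passes its speed limit or range.

## Working session

There is one attempt and no reset: what is moved stays moved. The work goes in short steps, Python scripts to look and compute and a tool call to move; the robot and the scene stay as the last step left them, time stands still between calls to the robot, and variables do not carry over. Pictures are saved under pics/ and viewed, about 12 in all and at most 16, crops included, and the job is handed in when it is done.

Besides the shell and the picture viewer there is one more tool, called after "Request:" as name(argument=value, ...) on one line, values as JSON. arm_command: Moves the arm, as the interface text tells. Its arguments: {"type":"object","properties":{"steps":{"type":"string"},"grip":{"type":"number"},"grip_force":{"type":"number"}},"required":["steps"]}

```bash
ls; mkdir -p pics; python3 - <<'E'
from rig import env, eyes
import cv2
s=env.state(); print(s['time_s'],s['tcp_pos'],s['tool_rot'],s['grip_width'],env.grip_point_offset)
for n in ("top","side"):
    d=eyes.snapshot(n); cv2.imwrite(f"pics/{n}0.png",cv2.resize(d["pixels"][...,::-1],(800,600),interpolation=cv2.INTER_CUBIC)); cv2.imwrite(f"pics/{n}_raw.png",d["pixels"][...,::-1])
    print(n,d['fx'],d['fy'],d['cx'],d['cy'],d['xyz'],d['attitude'])
E
```

```text
pics
0.0 [ 0.27869581 -0.55871723  0.23789693] [-0.16155138 -0.6880618  -0.1628014   0.68845321] 0.08810247959349601 0.0187
top 448.20291042978056 448.20291042978056 256.8780222925925 194.65332961465108 [0.41446756 0.00534523 1.12732864] [-0.05554524  0.70508213 -0.70475806  0.05558777]
side 476.425468283946 476.425468283946 254.6865201331096 190.17552131375928 [-0.04870266  0.62067854  0.9143306 ] [ 0.14417997 -0.34610702  0.85385285 -0.36105038]
```

View pics/top0.png

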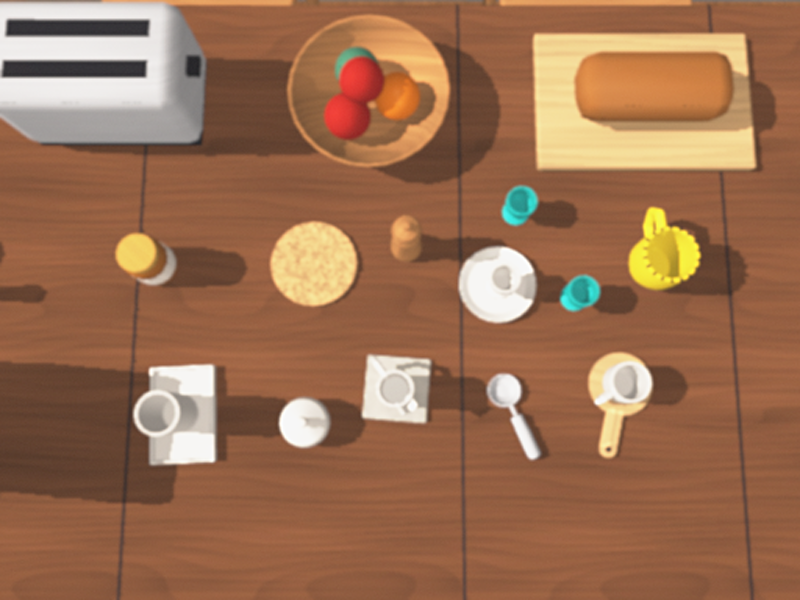

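View pics/side0.png

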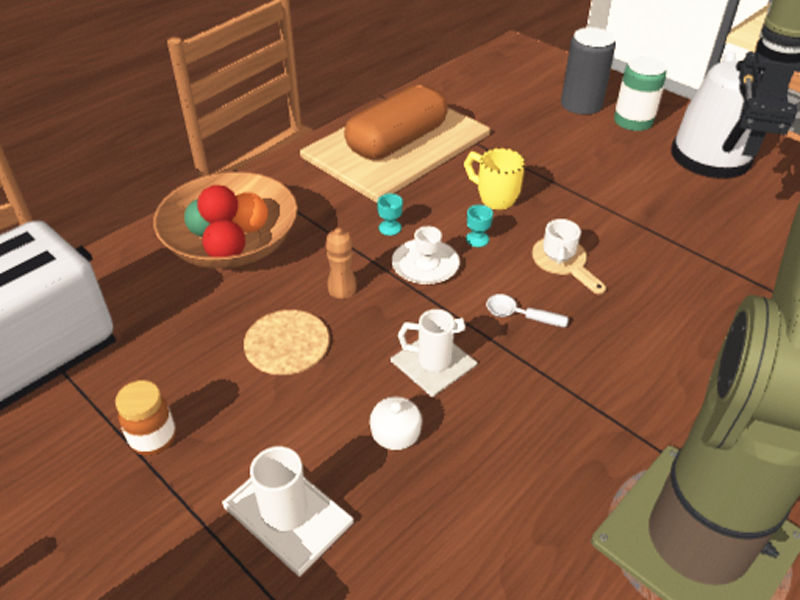

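Top view at 800x600: the beaker (158,413) is on the tray, the jug (395,388) on the coaster, the egg cup (506,279) on the saucer, the cup (628,381) on the paddle, and the mat (314,264) is empty. So there are two swaps. I'll take enlarged crops for precise positions and ear directions.

```bash
cat > h.py <<'E'
import numpy as np, cv2
from scipy.spatial.transform import Rotation as R
def rot(q): return R.from_quat([q[1],q[2],q[3],q[0]])
TOP=dict(f=448.20291,cx=256.87802,cy=194.65333,p=np.array([0.41446756,0.00534523,1.12732864]),q=[-0.05554524,0.70508213,-0.70475806,0.05558777])
def ray(u,v,z,c=TOP):
    d=rot(c['q']).apply([(u-c['cx'])/c['f'],(v-c['cy'])/c['f'],1]); return c['p']+d*(z-c['p'][2])/d[2]
def proj(P,c=TOP):
    x=rot(c['q']).inv().apply(np.array(P)-c['p']); return c['f']*x[0]/x[2]+c['cx'],c['f']*x[1]/x[2]+c['cy']
E
python3 - <<'E'
from h import *
im=cv2.imread('pics/top_raw.png')
hsv=cv2.cvtColor(im,cv2.COLOR_BGR2HSV)
w=((hsv[...,1]<70)&(hsv[...,2]>90)).astype(np.uint8)*255
lw=((hsv[...,1]>40)&(hsv[...,0]>12)&(hsv[...,0]<24)&(hsv[...,2]>150)).astype(np.uint8)*255
for nm,m in(('white',w),('wood',lw)):
    for c in cv2.findContours(m,cv2.RETR_EXTERNAL,cv2.CHAIN_APPROX_NONE)[0]:
        if cv2.contourArea(c)<150: continue
        (x,y),s,a=cv2.minAreaRect(c); (ex,ey),r=cv2.minEnclosingCircle(c)
        if y<130: continue
        print(nm,np.round([x*1.5625,y*1.5625,*s,a,cv2.contourArea(c)],1),'rect->',ray(x,y,.01).round(4),'circ',ray(ex,ey,.01).round(4),round(r,1))
out=[]
for (x,y) in ((115,264),(254,249),(320,180),(400,248)):
    out.append(cv2.resize(im[y-36:y+36,x-48:x+48],(400,300),interpolation=cv2.INTER_CUBIC))
cv2.imwrite('pics/crops.png',np.vstack([np.hstack(out[:2]),np.hstack(out[2:])]))
E
```

```text
white [303.8 421.6  31.6  33.2  71.6 804. ] rect-> [0.4045 0.1587 0.01  ] circ [0.4048 0.159  0.01  ] 16.7
white [519.6 414.1  58.9  21.9  57.  647. ] rect-> [ 0.4164 -0.1811  0.01  ] circ [ 0.414  -0.1772  0.01  ] 29.5
white [ 174.2  414.1   64.    53.    90.  2867. ] rect-> [0.4161 0.3633 0.01  ] circ [0.4149 0.3509 0.01  ] 37.6
white [622.3 381.6  26.4  37.6  87.5 713.5] rect-> [ 0.4674 -0.3455  0.01  ] circ [ 0.4605 -0.3432  0.01  ] 20.2
white [ 395.9  388.3   42.2   41.2    4.6 1620.5] rect-> [0.4567 0.0139 0.01  ] circ [0.4567 0.0149 0.01  ] 28.1
white [ 496.9  283.6   49.    50.    90.  1898. ] rect-> [ 0.6256 -0.1497  0.01  ] circ [ 0.6244 -0.1495  0.01  ] 25.6
wood [617.2 412.3  25.6  58.5  31.5 536.5] rect-> [ 0.4193 -0.3351  0.01  ] circ [ 0.4104 -0.3494  0.01  ] 29.3
wood [614.  370.7  24.6  41.2  67.4 354.5] rect-> [ 0.4846 -0.3331  0.01  ] circ [ 0.4666 -0.3397  0.01  ] 20.8
wood [135.3 252.7  26.9  27.5  18.4 574.5] rect-> [0.6767 0.4402 0.01  ] circ [0.6745 0.4382 0.01  ] 14.6
wood [ 312.9  263.7   53.7   55.9   45.  2341.5] rect-> [0.6585 0.1496 0.01  ] circ [0.6588 0.1493 0.01  ] 28.1
wood [403.9 237.6  16.6  28.2   5.2 382.5] rect-> [0.7023 0.0012 0.01  ] circ [0.7022 0.0012 0.01  ] 14.2
wood [ 665.4  252.5   44.7   51.9   22.2 1630. ] rect-> [ 0.6774 -0.4263  0.01  ] circ [ 0.6855 -0.4162  0.01  ] 27.3
```

View pics/crops.png

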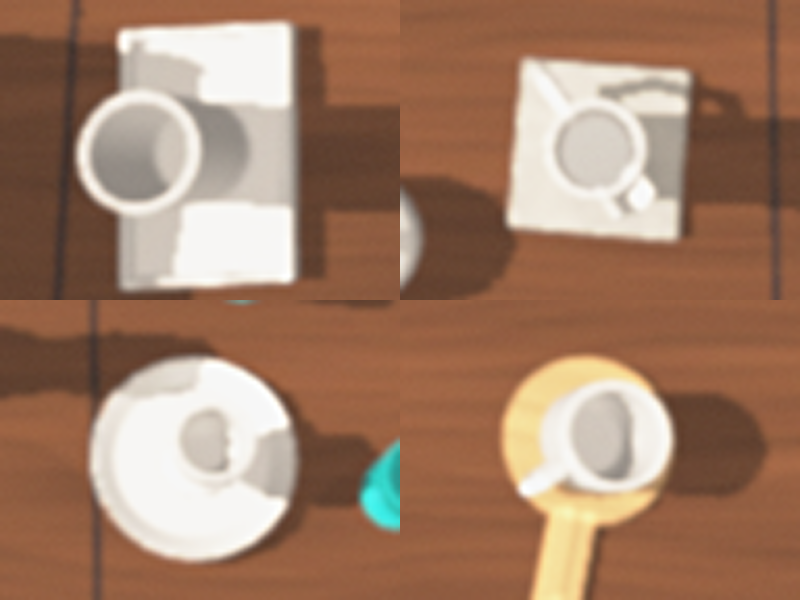

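```bash
python3 - <<'E'
from h import *
from rig import env
s=env.state(); M=rot(s['tool_rot']).as_matrix(); print('tool x',M[:,0].round(3),'y',M[:,1].round(3))
def c(i,px,py,z):
    x,y=((115,264),(254,249),(320,180),(400,248))[i]
    px%=400; py%=300
    return ray(x-48+(px+.5)/4.16667-.5,y-36+(py+.5)/4.16667-.5,z)
P=lambda n,p:print(n,p[:2].round(4))
P('beaker',c(0,139,152,.118))
P('tray',np.mean([c(0,*p,.013) for p in((118,28),(295,22),(298,283),(118,290))],0))
P('jug',c(1,596,148,.1)); P('ear',c(1,530,66,.09)); P('spout',c(1,645,203,.1))
P('coaster',np.mean([c(1,*p,.008) for p in((521,58),(692,70),(682,241),(507,226))],0))
P('egg',c(2,213,443,.074)); P('saucer',c(2,194,459,.013))
P('paddle',c(3,585,441,.008)); P('handle',c(3,565,560,.008))
P('cup',c(3,617,437,.066)); P('cupear',c(3,526,492,.037))
E
```

```text
tool x [-0.001  0.001 -1.   ] y [ 0.446 -0.895 -0.002]
beaker [0.4179 0.3544]
tray [0.417  0.3504]
jug [0.4541 0.0149]
ear [0.4997 0.0517]
spout [ 0.4244 -0.0118]
coaster [0.4576 0.013 ]
egg [ 0.6221 -0.1523]
saucer [ 0.6243 -0.1497]
paddle [ 0.4644 -0.3404]
handle [ 0.3945 -0.3252]
cup [ 0.4641 -0.3407]
cupear [ 0.4338 -0.2959]
```

Request:
arm_command(steps="0.02 0.024 0 0 0 0.05; 0.05 0.06 0 0 0 0.1; 0.08 0.096 0 0 0 0.15; 0.11 0.132 0 0 0 0.2; 0.14 0.168 0 0 0 0.236", grip=1)

```text
time_s: 0.6
tcp_pos: [0.4194, -0.3891, 0.2377]
tool_rot: [-0.242, -0.664, -0.243, 0.665]
ft_force: [0.9, 0.2, 0.4]
grip_width: 0.0885
```

Request:
arm_command(steps="0.03 0.036 0 0 0 0; 0.06 0.072 0 0 0 0; 0.09 0.108 0 0 0 0; 0.12 0.144 0 0 0 0; 0.14 0.168 0 0 0 0")

```text
time_s: 1.1
tcp_pos: [0.5615, -0.2169, 0.2374]
tool_rot: [0.243, 0.664, 0.245, -0.664]
ft_force: [0.4, 0.6, 0.9]
grip_width: 0.0878
```

```bash
cat >> h.py <<'E'
def wcam():
    from rig import env,eyes
    s=env.state(); d=eyes.snapshot('wrist'); T=np.eye(4); T[:3,:3]=rot(s['tool_rot']).as_matrix(); T[:3,3]=s['tcp_pos']
    C=T@np.array(d['hand_eye']); q=R.from_matrix(C[:3,:3]).as_quat()
    c=dict(f=d['fx'],cx=d['cx'],cy=d['cy'],p=C[:3,3],q=[q[3],*q[:3]])
    return d['pixels'][...,::-1].copy(),c,s
E
python3 - <<'E'
from h import *
im,c,s=wcam(); print(c,s['tcp_pos'])
import pickle; pickle.dump(c,open('c1.pkl','wb'))
for P in((.6221,-.1523,.074),(.6243,-.1497,.015)):
    print(proj(P,c)); 
cv2.imwrite('pics/w1.png',im)
E
```

```text
{'f': 301.8510414240114, 'cx': 255.23889251342945, 'cy': 194.33660989567034, 'p': array([ 0.62472211, -0.16376722,  0.38395916]), 'q': [np.float64(0.14584279238171882), np.float64(0.8959343993137082), np.float64(-0.413791804490273), np.float64(-0.06933811775186488)]} [ 0.56147448 -0.21694558  0.23743933]
(np.float64(245.593462528272), np.float64(86.91551316392304))
(np.float64(246.8177467743013), np.float64(84.76756817285826))
```

View pics/w1.png

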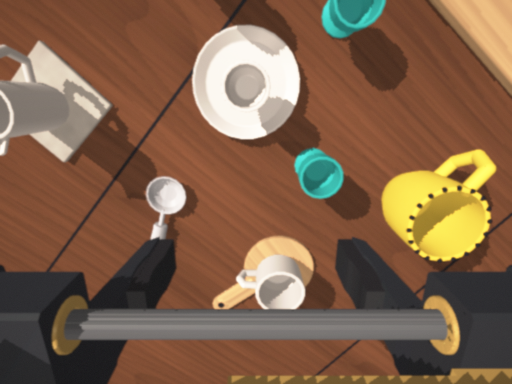

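The wrist view shows the egg cup at (246,86) and the saucer at (247,82), both within 3 px of the prediction, so I'll grasp the egg cup.

Request:
arm_command(steps="0.03 0.032 0 0 0 0; 0.061 0.065 -0.02 0 0 0; 0.061 0.065 -0.05 0 0 0; 0.061 0.065 -0.08 0 0 0; 0.061 0.065 -0.1 0 0 0")

```text
time_s: 1.65
tcp_pos: [0.6247, -0.146, 0.1349]
tool_rot: [0.244, 0.663, 0.249, -0.662]
ft_force: [-0.5, 0.0, -0.0]
grip_width: 0.0884
```

Request:
arm_command(steps="0 0 -0.03 0 0 0; 0 0 -0.055 0 0 0; 0 0 -0.08 0 0 0; 0 0 -0.095 0 0 0; 0 0 -0.095 0 0 0")

```text
time_s: 2.15
tcp_pos: [0.6228, -0.1459, 0.0376]
tool_rot: [-0.243, -0.662, -0.25, 0.664]
ft_force: [-0.2, 0.4, 0.2]
grip_width: 0.088
```

Request:
arm_command(steps="0 0 0 0 0 0; 0 0 0 0 0 0; 0 0 0 0 0 0; 0 0 0 0 0 0; 0 0 0 0 0 0", grip=0.4, grip_force=12)

```text
time_s: 2.65
tcp_pos: [0.6236, -0.1464, 0.0384]
tool_rot: [-0.243, -0.663, -0.25, 0.663]
ft_force: [1.5, -1.3, 1.3]
grip_width: 0.0501
```

Request:
arm_command(steps="0 0 0 0 0 0; 0 0 0 0 0 0; 0 0 0 0 0 0; 0 0 0 0 0 0; 0 0 0 0 0 0", grip=0.3, grip_force=15)

```text
time_s: 3.15
tcp_pos: [0.6237, -0.1463, 0.0384]
tool_rot: [-0.243, -0.663, -0.25, 0.663]
ft_force: [0.4, 0.5, 0.8]
grip_width: 0.0464
```

Request:
arm_command(steps="0 0 0.01 0 0 0; 0 0 0.03 0 0 0; 0 0 0.06 0 0 0; 0 0 0.1 0 0 0; 0 0 0.13 0 0 0")

```text
time_s: 3.65
tcp_pos: [0.624, -0.1462, 0.171]
tool_rot: [0.243, 0.663, 0.249, -0.662]
ft_force: [1.2, -0.5, -0.5]
grip_width: 0.0466
```

```bash
python3 - <<'E'
from h import *
im,c,s=wcam(); print(s['grip_width'],s['ft_force'],s['tcp_pos'])
cv2.imwrite('pics/w2.png',im)
E
```

```text
0.04662869156902411 [ 1.15691596 -0.46827843 -0.5068968 ] [ 0.62397098 -0.14619219  0.17103088]
```

View pics/w2.png

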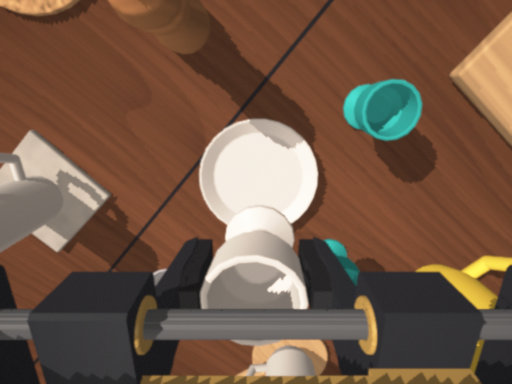

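The egg cup is held upright, and the bare saucer is visible at (259,174). Now to the mat.

Request:
arm_command(steps="0 0.02 0.05 0 0 0; 0.005 0.06 0.07 0 0 0; 0.01 0.105 0.07 0 0 0; 0.015 0.15 0.07 0 0 0; 0.02 0.18 0.07 0 0 0")

```text
time_s: 4.2
tcp_pos: [0.6463, 0.0384, 0.2468]
tool_rot: [0.245, 0.666, 0.25, -0.659]
ft_force: [0.5, 1.6, -0.8]
grip_width: 0.0464
```

Request:
arm_command(steps="0.005 0.04 0 0 0 0; 0.01 0.08 0 0 0 0; 0.015 0.11 -0.01 0 0 0; 0.015 0.115 -0.04 0 0 0; 0.015 0.115 -0.06 0 0 0")

```text
time_s: 4.7
tcp_pos: [0.66, 0.1563, 0.1855]
tool_rot: [0.246, 0.665, 0.252, -0.659]
ft_force: [-0.5, -0.3, -2.0]
grip_width: 0.0467
```

```bash
python3 - <<'E'
from rig import env
s=env.state(); print(s['tcp_pos'],s['grip_width'])
E
```

```text
[0.66000046 0.15630937 0.1854863 ] 0.04665922692385661
```

Request:
arm_command(steps="0 -0.003 -0.03 0 0 0; 0 -0.006 -0.06 0 0 0; 0 -0.006 -0.09 0 0 0; 0 -0.006 -0.11 0 0 0; 0 -0.006 -0.125 0 0 0")

```text
time_s: 5.2
tcp_pos: [0.6589, 0.1502, 0.0589]
tool_rot: [0.246, 0.664, 0.252, -0.66]
ft_force: [-0.2, -0.4, 0.0]
grip_width: 0.0464
```

Request:
arm_command(steps="0 0 -0.007 0 0 0; 0 0 -0.013 0 0 0; 0 0 -0.017 0 0 0; 0 0 -0.019 0 0 0; 0 0 -0.02 0 0 0")

```text
time_s: 5.7
tcp_pos: [0.6594, 0.1503, 0.0394]
tool_rot: [0.246, 0.664, 0.252, -0.659]
ft_force: [-0.2, -0.3, -1.2]
grip_width: 0.0462
```

Request:
arm_command(steps="0 0 -0.001 0 0 0; 0 0 -0.0015 0 0 0; 0 0 -0.0015 0 0 0")

```text
time_s: 6.0
tcp_pos: [0.6598, 0.1504, 0.0385]
tool_rot: [0.246, 0.665, 0.252, -0.659]
ft_force: [0.4, 0.2, 0.7]
grip_width: 0.0467
```

Request:
arm_command(steps="0 0 0 0 0 0; 0 0 0 0 0 0; 0 0 0 0 0 0; 0 0 0 0 0 0; 0 0 0 0 0 0", grip=1)

```text
time_s: 6.5
tcp_pos: [0.6598, 0.1504, 0.0385]
tool_rot: [0.246, 0.665, 0.252, -0.659]
ft_force: [0.1, 0.2, 0.7]
grip_width: 0.0844
```

Request:
arm_command(steps="0 0 0 0 0 0; 0 0 0 0 0 0; 0 0 0.02 0 0 0; 0 0 0.05 0 0 0; 0 0 0.09 0 0 0")

```text
time_s: 7.0
tcp_pos: [0.6584, 0.15, 0.1277]
tool_rot: [0.246, 0.663, 0.252, -0.66]
ft_force: [0.7, 0.2, -0.5]
grip_width: 0.0881
```

Request:
arm_command(steps="0 -0.01 0.03 0 0 0.1; -0.01 -0.04 0.07 0 0 0.24; -0.03 -0.08 0.1 0 0 0.38; -0.045 -0.12 0.1 0 0 0.52; -0.06 -0.16 0.1 0 0 0.66")

```text
time_s: 7.5
tcp_pos: [0.5983, -0.0118, 0.2294]
tool_rot: [0.449, 0.545, 0.454, -0.543]
ft_force: [0.3, -0.7, -0.4]
grip_width: 0.0883
```

Request:
arm_command(steps="-0.015 -0.04 0 0 0 0.14; -0.03 -0.08 0 0 0 0.28; -0.045 -0.12 0 0 0 0.42; -0.06 -0.16 0 0 0 0.56; -0.075 -0.18 0 0 0 0.7")

```text
time_s: 8.0
tcp_pos: [0.5218, -0.1967, 0.229]
tool_rot: [0.608, 0.355, 0.613, -0.357]
ft_force: [0.6, -0.2, 0.5]
grip_width: 0.0881
```

```bash
python3 - <<'E'
from rig import env
from h import *
s=env.state(); print(s['tcp_pos'],s['q'].round(2) if hasattr(s['q'],'round') else s['q']); M=rot(s['tool_rot']).as_matrix(); print(M[:,0].round(3),np.degrees(np.arctan2(M[1,1],M[0,1])))
E
```

```text
[ 0.52176687 -0.19665027  0.22901993] [ 0.65  0.67 -0.63  1.76  0.5   0.88  0.31]
[-0.008  0.001 -1.   ] 29.529495309049214
```

Request:
arm_command(steps="-0.015 -0.036 0 0 0 0.03; -0.03 -0.072 0 0 -0.004 0.06; -0.045 -0.108 0 0 -0.008 0.08; -0.058 -0.144 -0.01 0 -0.008 0.08; -0.058 -0.144 -0.03 0 -0.008 0.08")

```text
time_s: 8.5
tcp_pos: [0.4609, -0.3485, 0.1991]
tool_rot: [0.624, 0.333, 0.622, -0.336]
ft_force: [-0.0, -0.4, -1.6]
grip_width: 0.0878
```

```bash
python3 - <<'E'
from rig import env,eyes
from h import *
s=env.state(); print(s['tcp_pos']); M=rot(s['tool_rot']).as_matrix(); print(M[:,0].round(3),np.degrees(np.arctan2(M[1,1],M[0,1])))
im=eyes.snapshot('side')['pixels'][...,::-1]
t=eyes.snapshot('top')['pixels'][...,::-1]
im2,c,s=wcam()
f=lambda a:cv2.resize(a,(400,300),interpolation=cv2.INTER_CUBIC)
cv2.imwrite('pics/m3.png',np.vstack([np.hstack([f(im[80:272,256:512]),f(im2)]),np.hstack([f(t[180:330,300:500]),f(im[80:272,100:356])])]))
E
```

```text
[ 0.46089921 -0.34850329  0.199134  ]
[ 0.    -0.005 -1.   ] 33.4834696371802
```

View pics/m3.png

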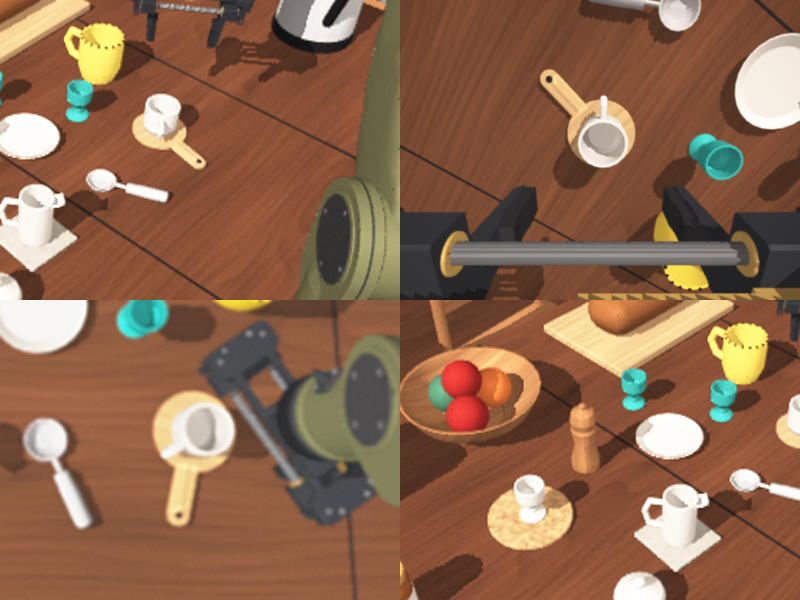

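```bash
python3 - <<'E'
from h import *
im,c,s=wcam(); print(s['tcp_pos'],c['p'],rot(c['q']).apply([0,0,1]))
print(proj((.464,-.341,.066),c),proj((.464,-.341,.008),c), ray(260,183,.066,c), ray(258,130,.037,c))
print(proj(s['tcp_pos'],c))
from rig import env
for n in dir(env):
    if not n.startswith('_'): print(n,end=' ')
E
```

```text
[ 0.46296598 -0.34029014  0.19830689] [ 0.4155226  -0.27175901  0.34490926] [ 0.17888784 -0.26322448 -0.94800423]
(np.float64(256.44374940868806), np.float64(185.37864602380097)) (np.float64(256.2289925301835), np.float64(170.71085414489934)) [ 0.46549017 -0.3371023   0.066     ] [ 0.43769321 -0.29928171  0.037     ]
(np.float64(256.6364725258272), np.float64(253.34734453033906))
IKError finish_job grip_point_offset state
```

The wrist ray agrees with the plan: the cup is at (.465,-.338) and its ear lies along the camera's up axis. Descending.

Request:
arm_command(steps="0.001 0.001 -0.03 0 0 0.01; 0.002 0.002 -0.065 0 0 0.03; 0.002 0.002 -0.1 0 0 0.03; 0.002 0.002 -0.125 0 0 0.03; 0.002 0.002 -0.135 0 0 0.03")

```text
time_s: 9.2
tcp_pos: [0.4665, -0.336, 0.0632]
tool_rot: [0.629, 0.321, 0.631, -0.32]
ft_force: [0.4, 0.2, 1.0]
grip_width: 0.088
```

Request:
arm_command(steps="0 0 -0.01 0 0 0; 0 0 -0.02 0 0 0; 0 0 -0.028 0 0 0; 0 0 -0.032 0 0 0; 0 0 -0.032 0 0 0")

```text
time_s: 9.7
tcp_pos: [0.4664, -0.3361, 0.031]
tool_rot: [0.629, 0.321, 0.631, -0.32]
ft_force: [-0.5, 0.3, -0.2]
grip_width: 0.0881
```

Request:
arm_command(steps="0 0 0 0 0 0; 0 0 0 0 0 0; 0 0 0 0 0 0; 0 0 0 0 0 0; 0 0 0 0 0 0", grip=0.45, grip_force=15)

```text
time_s: 10.2
tcp_pos: [0.4661, -0.3366, 0.0313]
tool_rot: [0.629, 0.321, 0.631, -0.321]
ft_force: [-1.2, -1.7, 3.9]
grip_width: 0.0596
```

Request:
arm_command(steps="0 0 0 0 0 0; 0 0 0 0 0 0; 0 0 0 0 0 0")

```text
time_s: 10.5
tcp_pos: [0.4661, -0.3366, 0.0313]
tool_rot: [0.629, 0.321, 0.631, -0.321]
ft_force: [-0.3, 0.5, 1.7]
grip_width: 0.0596
```

Request:
arm_command(steps="0 0 0.01 0 0 0; 0 0 0.04 0 0 0; 0 0 0.08 0 0 0; 0.01 0.01 0.12 0 0 0; 0.04 0.04 0.14 0 0 0")

```text
time_s: 11.0
tcp_pos: [0.5044, -0.301, 0.1745]
tool_rot: [0.629, 0.322, 0.629, -0.324]
ft_force: [0.8, -1.1, -1.6]
grip_width: 0.06
```

Request:
arm_command(steps="0.03 0.03 0.01 0 0 0; 0.06 0.06 0.02 0 0 0; 0.08 0.09 0.02 0 0 0; 0.08 0.09 0.02 0 0 0")

```text
time_s: 11.4
tcp_pos: [0.5883, -0.2028, 0.1962]
tool_rot: [0.631, 0.322, 0.63, -0.319]
ft_force: [-0.8, -0.2, -1.3]
grip_width: 0.0603
```

```bash
python3 - <<'E'
from h import *
import pickle
c=pickle.load(open('c1.pkl','rb')); print(ray(247,82,.013,c))
from rig import env,eyes
t=eyes.snapshot('top')['pixels']; h=cv2.cvtColor(t,cv2.COLOR_RGB2HSV)
m=((h[...,1]<70)&(h[...,2]>90)).astype(np.uint8)*255; m[:, :285]=0; m[:,352:]=0; m[:150]=0; m[216:]=0
k=max(cv2.findContours(m,0,1)[0],key=cv2.contourArea); x,r=cv2.minEnclosingCircle(k); print(x,r,ray(*x,.013), cv2.fitEllipse(k))
s=env.state(); print(s['tcp_pos'],s['grip_width'],s['ft_force'])
M=rot(s['tool_rot']).as_matrix(); print(M[:,0].round(3),s['q'])
E
```

```text
[ 0.62673538 -0.14786091  0.013     ]
(322.90350341796875, 183.5) 30.75173568725586 [ 0.61986212 -0.16153625  0.013     ] ((321.4277648925781, 181.71554565429688), (47.354434967041016, 59.208675384521484), 95.55059051513672)
[ 0.58599843 -0.2066711   0.19534954] 0.060128894821524885 [-0.51777938 -0.86101047 -2.16642013]
[ 0.001  0.    -1.   ] [ 0.59973491  0.79496932 -0.62249456  1.60817506  0.55044448  0.91957063
  0.40538396]
```

Request:
arm_command(steps="0.02 0.03 0 0 0 0; 0.039 0.058 -0.01 0 0 0; 0.039 0.058 -0.05 0 0 0; 0.039 0.058 -0.085 0 0 0; 0.039 0.058 -0.11 0 0 0")

```text
time_s: 11.95
tcp_pos: [0.6228, -0.1503, 0.0829]
tool_rot: [0.629, 0.321, 0.631, -0.322]
ft_force: [0.5, 0.5, -1.9]
grip_width: 0.0597
```

Request:
arm_command(steps="0 0 -0.012 0 0 0; 0 0 -0.022 0 0 0; 0 0 -0.03 0 0 0; 0 0 -0.035 0 0 0; 0 0 -0.035 0 0 0")

```text
time_s: 12.45
tcp_pos: [0.6229, -0.1504, 0.0481]
tool_rot: [0.629, 0.321, 0.631, -0.322]
ft_force: [-1.0, -0.5, -1.7]
grip_width: 0.06
```

Request:
arm_command(steps="0.001 0 -0.005 0 0 0; 0.002 0.001 -0.01 0 0 0; 0.002 0.001 -0.014 0 0 0; 0.002 0.001 -0.0165 0 0 0; 0.002 0.001 -0.0175 0 0 0")

```text
time_s: 12.95
tcp_pos: [0.6249, -0.1493, 0.0313]
tool_rot: [0.629, 0.321, 0.631, -0.323]
ft_force: [-3.5, 0.6, 11.8]
grip_width: 0.0598
```

Request:
arm_command(steps="0 0 0 0 0 0; 0 0 0 0 0 0; 0 0 0 0 0 0; 0 0 0 0 0 0; 0 0 0 0 0 0", grip=1)

```text
time_s: 13.45
tcp_pos: [0.6248, -0.1493, 0.0312]
tool_rot: [0.629, 0.321, 0.631, -0.323]
ft_force: [0.5, 0.4, -0.1]
grip_width: 0.0881
```

Request:
arm_command(steps="0 0 0 0 0 0; 0 0 0.02 0 0 0; 0 0 0.05 0 0 0; 0 0 0.09 0 0 0; 0 0 0.13 0 0 0")

```text
time_s: 13.95
tcp_pos: [0.6244, -0.1493, 0.1621]
tool_rot: [0.628, 0.321, 0.631, -0.323]
ft_force: [1.3, -0.4, -0.0]
grip_width: 0.0883
```

Request:
arm_command(steps="0 0.03 0.04 0 0 -0.14; 0.005 0.07 0.06 0 0 -0.28; 0.01 0.11 0.06 0 0 -0.42; 0.015 0.15 0.06 0 0 -0.56; 0.02 0.18 0.06 0 0 -0.7")

```text
time_s: 14.45
tcp_pos: [0.6442, 0.0343, 0.2226]
tool_rot: [-0.478, -0.519, -0.482, 0.519]
ft_force: [0.5, 0.3, 0.1]
grip_width: 0.0879
```

Request:
arm_command(steps="0 0 0 0 0 -0.14; 0 0 0 0 0 -0.28; 0 0 0 0 0 -0.42; 0 0 0 0 0 -0.56; 0 0 0 0 0 -0.6")

```text
time_s: 14.95
tcp_pos: [0.644, 0.0346, 0.2227]
tool_rot: [0.303, 0.639, 0.306, -0.638]
ft_force: [-0.1, 0.2, -0.3]
grip_width: 0.0881
```

```bash
python3 - <<'E'
from h import *
from rig import eyes
im,c,s=wcam(); print(s['tcp_pos'],s['q'])
print('egg pred',proj((.6598,.1504,.074),c),'saucer',proj((.625,-.149,.008),c))
M=rot(s['tool_rot']).as_matrix(); print(M[:,0].round(3),np.degrees(np.arctan2(M[1,1],M[0,1])))
import pickle; pickle.dump(c,open('c2.pkl','wb'))
t=eyes.snapshot('top')['pixels'][...,::-1]
cv2.imwrite('pics/t4raw.png',t)
f=lambda a,w,h:cv2.resize(a,(w,h),interpolation=cv2.INTER_CUBIC)
cv2.imwrite('pics/m4.png',np.vstack([np.hstack([f(im,400,300),f(t[150:222,272:368],400,300)]),f(t[150:300,80:480],800,300)]))
E
```

```text
[0.6439613  0.03456652 0.22265645] [ 0.01236393  0.73865328 -0.25253978  1.51502395  0.2072637   0.91447525
 -0.98391205]
egg pred (np.float64(189.62681644496672), np.float64(72.99573370958753)) saucer (np.float64(328.74982773576187), np.float64(274.1878992816919))
[-0.001  0.005 -1.   ] -38.96754101871314
```

View pics/m4.png

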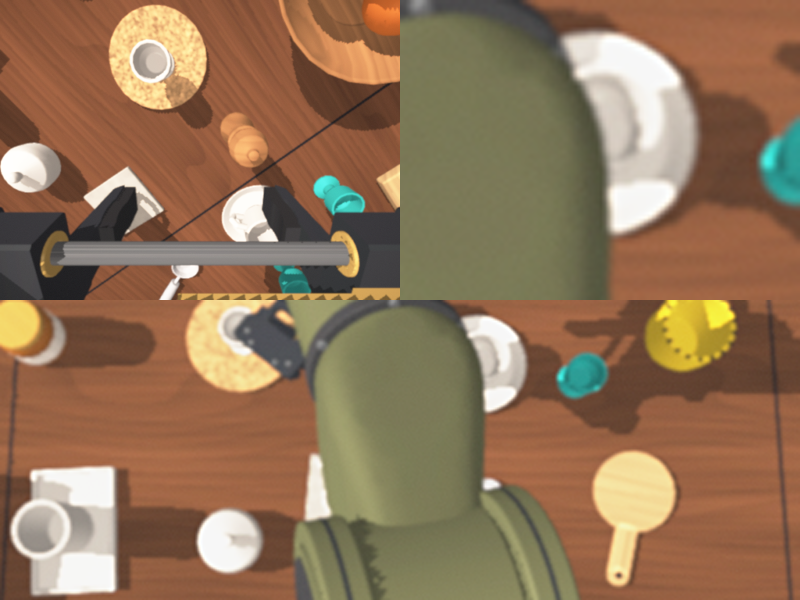

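```bash
python3 - <<'E'
from h import *
import pickle
c=pickle.load(open('c2.pkl','rb'))
print('egg',ray(193,79,.074,c),'jug',np.array(proj((.454,.015,.1),c))/1.28,np.array(proj((.454,.015,.01),c))/1.28)
t=cv2.imread('pics/t4raw.png'); h=cv2.cvtColor(t,cv2.COLOR_BGR2HSV)
m=((h[...,1]>40)&(h[...,0]>12)&(h[...,0]<24)&(h[...,2]>150)).astype(np.uint8)*255; m[:210]=0; m[:,:365]=0;m[:,430:]=0
k=max(cv2.findContours(m,0,1)[0],key=cv2.contourArea)
k=k[k[:,0,1]<258]; print(len(k)); e=cv2.fitEllipse(k); print(e,'paddle',ray(*e[0],.008))
E
```

```text
egg [0.65871781 0.14470474 0.074     ] jug [101.53507768 239.16939368] [122.10905012 204.58308787]
83
((396.5633239746094, 245.3810272216797), (40.35939407348633, 42.05805969238281), 130.4694061279297) paddle [ 0.46461188 -0.3417282   0.008     ]
```

Request:
arm_command(steps="0.006 0.04 0 0 0 0; 0.012 0.08 0 0 0 0; 0.015 0.11 -0.02 0 0 0; 0.015 0.11 -0.06 0 0 0; 0.015 0.11 -0.1 0 0 0")

```text
time_s: 15.55
tcp_pos: [0.6593, 0.1469, 0.1222]
tool_rot: [0.305, 0.638, 0.309, -0.636]
ft_force: [0.1, -0.5, -1.1]
grip_width: 0.0882
```

Request:
arm_command(steps="0 0 -0.03 0 0 0; 0 0 -0.055 0 0 0; 0 0 -0.073 0 0 0; 0 0 -0.084 0 0 0; 0 0 -0.084 0 0 0")

```text
time_s: 16.05
tcp_pos: [0.6587, 0.1467, 0.037]
tool_rot: [0.305, 0.638, 0.309, -0.636]
ft_force: [-0.3, -0.1, 0.7]
grip_width: 0.0881
```

Request:
arm_command(steps="0 -0.002 0.001 0 0 0; 0 -0.002 0.001 0 0 0; 0 -0.002 0.001 0 0 0; 0 -0.002 0.001 0 0 0; 0 -0.002 0.001 0 0 0", grip=0.3, grip_force=15)

```text
time_s: 16.55
tcp_pos: [0.6589, 0.1448, 0.0385]
tool_rot: [0.305, 0.638, 0.309, -0.636]
ft_force: [0.0, 0.6, 0.4]
grip_width: 0.0503
```

Request:
arm_command(steps="0 0 0 0 0 0; 0 0 0 0 0 0; 0 0 0 0 0 0; 0 0 0 0 0 0")

```text
time_s: 16.95
tcp_pos: [0.6588, 0.1449, 0.0385]
tool_rot: [0.305, 0.638, 0.31, -0.636]
ft_force: [-0.5, -0.3, -0.3]
grip_width: 0.046
```

Request:
arm_command(steps="0 0 0.01 0 0 0; 0 0 0.04 0 0 0; 0 0 0.08 0 0 0; 0 0 0.12 0 0 0; 0 0 0.16 0 0 0")

```text
time_s: 17.45
tcp_pos: [0.6586, 0.1446, 0.2007]
tool_rot: [0.305, 0.638, 0.309, -0.636]
ft_force: [0.1, 0.4, -0.4]
grip_width: 0.0462
```

Request:
arm_command(steps="-0.012 -0.03 0.02 0 0 0; -0.028 -0.07 0.03 0 0 0; -0.045 -0.115 0.03 0 0 0; -0.062 -0.16 0.03 0 0 0; -0.08 -0.2 0.03 0 0 0")

```text
time_s: 17.95
tcp_pos: [0.5777, -0.0581, 0.2315]
tool_rot: [0.305, 0.638, 0.309, -0.636]
ft_force: [-0.2, -1.2, -0.8]
grip_width: 0.0463
```

Request:
arm_command(steps="-0.017 -0.043 0 0 0 0; -0.034 -0.086 0 0 0 0; -0.051 -0.129 0 0 0 0; -0.068 -0.172 0 0 0 0; -0.08 -0.2 0 0 0 0")

```text
time_s: 18.45
tcp_pos: [0.4955, -0.2624, 0.2321]
tool_rot: [0.305, 0.638, 0.306, -0.637]
ft_force: [-0.2, 0.0, -1.9]
grip_width: 0.0463
```

Request:
arm_command(steps="-0.015 -0.04 0 0 0 0; -0.03 -0.08 0 0 0 0; -0.033 -0.085 0 0 0 0; -0.033 -0.085 -0.03 0 0 0; -0.033 -0.085 -0.06 0 0 0")

```text
time_s: 18.95
tcp_pos: [0.4632, -0.3481, 0.1728]
tool_rot: [0.305, 0.639, 0.305, -0.637]
ft_force: [0.1, 0.3, -1.0]
grip_width: 0.0463
```

```bash
python3 - <<'E'
from h import *
from rig import env,eyes
eyes.snapshot('side'); s=env.state(); print(s['tcp_pos'],s['q'],s['grip_width']); M=rot(s['tool_rot']).as_matrix(); print(M[:,0].round(3),np.degrees(np.arctan2(M[1,1],M[0,1])))
E
```

```text
[ 0.46023783 -0.34582935  0.16767373] [ 0.72898882  0.72903864 -0.2793558   1.7754034   0.28904831  0.68539709
 -0.38685389] 0.046284393413806434
[-0.005  0.007 -1.   ] -38.80869146903547
```

Request:
arm_command(steps="0.002 0.002 -0.03 -0.003 -0.002 0; 0.004 0.004 -0.06 -0.007 -0.005 0; 0.004 0.004 -0.085 -0.007 -0.005 0; 0.004 0.004 -0.105 -0.007 -0.005 0; 0.004 0.004 -0.112 -0.007 -0.005 0")

```text
time_s: 19.5
tcp_pos: [0.4639, -0.3409, 0.0547]
tool_rot: [-0.305, -0.637, -0.306, 0.638]
ft_force: [0.1, 0.1, -0.7]
grip_width: 0.0459
```

Request:
arm_command(steps="0 0 -0.005 0 0 0; 0 0 -0.009 0 0 0; 0 0 -0.012 0 0 0; 0 0 -0.014 0 0 0; 0 0 -0.014 0 0 0")

```text
time_s: 20.0
tcp_pos: [0.464, -0.341, 0.041]
tool_rot: [-0.305, -0.637, -0.306, 0.638]
ft_force: [-0.3, 0.5, -1.7]
grip_width: 0.0459
```

Request:
arm_command(steps="0 0 -0.0015 0 0 0; 0 0 -0.0025 0 0 0; 0 0 -0.003 0 0 0; 0 0 -0.003 0 0 0")

```text
time_s: 20.4
tcp_pos: [0.464, -0.3412, 0.0383]
tool_rot: [-0.305, -0.637, -0.306, 0.638]
ft_force: [-0.6, 0.3, 3.1]
grip_width: 0.0457
```

Request:
arm_command(steps="0 0 0 0 0 0; 0 0 0 0 0 0; 0 0 0 0 0 0; 0 0 0 0 0 0; 0 0 0 0 0 0", grip=1)

```text
time_s: 20.9
tcp_pos: [0.464, -0.3411, 0.0383]
tool_rot: [-0.305, -0.637, -0.306, 0.638]
ft_force: [-0.2, 0.6, -0.7]
grip_width: 0.0843
```

Request:
arm_command(steps="0 0 0 0 0 0; 0 0 0 0 0 0; 0 0 0.02 0 0 0; 0 0 0.06 0 0 0; 0 0 0.1 0 0 0")

```text
time_s: 21.4
tcp_pos: [0.4634, -0.3407, 0.1388]
tool_rot: [-0.305, -0.637, -0.307, 0.638]
ft_force: [1.1, -0.7, 0.8]
grip_width: 0.0882
```

Request:
arm_command(steps="0 0 0.04 0 0 0; 0 0.03 0.08 0 0 0; 0 0.07 0.1 0 0 0; 0 0.11 0.1 0 0 0; 0 0.15 0.1 0 0 0")

```text
time_s: 21.9
tcp_pos: [0.4636, -0.1896, 0.2398]
tool_rot: [-0.305, -0.637, -0.306, 0.638]
ft_force: [0.1, 0.2, -0.8]
grip_width: 0.088
```

Request:
arm_command(steps="0 0.048 0 0 0 0; 0 0.096 0 0 0 0; 0 0.144 0 0 0 0; 0 0.192 0 0 0 0; 0 0.23 0 0 0 0")

```text
time_s: 22.4
tcp_pos: [0.4632, 0.0435, 0.2401]
tool_rot: [-0.306, -0.637, -0.307, 0.637]
ft_force: [0.4, 0.6, 0.2]
grip_width: 0.0879
```

```bash
python3 - <<'E'
from h import *
from rig import eyes
im,c,s=wcam(); print(s['tcp_pos'],s['q'])
M=rot(s['tool_rot']).as_matrix(); print(M[:,0].round(3),np.degrees(np.arctan2(M[1,1],M[0,1])))
import pickle; pickle.dump(c,open('c3.pkl','wb'))
t=eyes.snapshot('top')['pixels'][...,::-1]; sd=eyes.snapshot('side')['pixels'][...,::-1]
cv2.imwrite('pics/t5raw.png',t)
f=lambda a,w,h:cv2.resize(a,(w,h),interpolation=cv2.INTER_CUBIC)
cv2.imwrite('pics/m5.png',np.vstack([np.hstack([f(im,400,300),f(t[150:270,280:440],400,300)]),np.hstack([f(sd,400,300),f(sd[120:192,256:352] if 0 else sd[120:240,240:400],400,300)])]))
E
```

```text
[0.46323662 0.04353804 0.24009548] [-0.00350886  0.49174255 -0.28220191  2.02495465  0.21483685  0.65310929
 -1.10021901]
[-0.001  0.002 -1.   ] -38.665103457489806
```

View pics/m5.png

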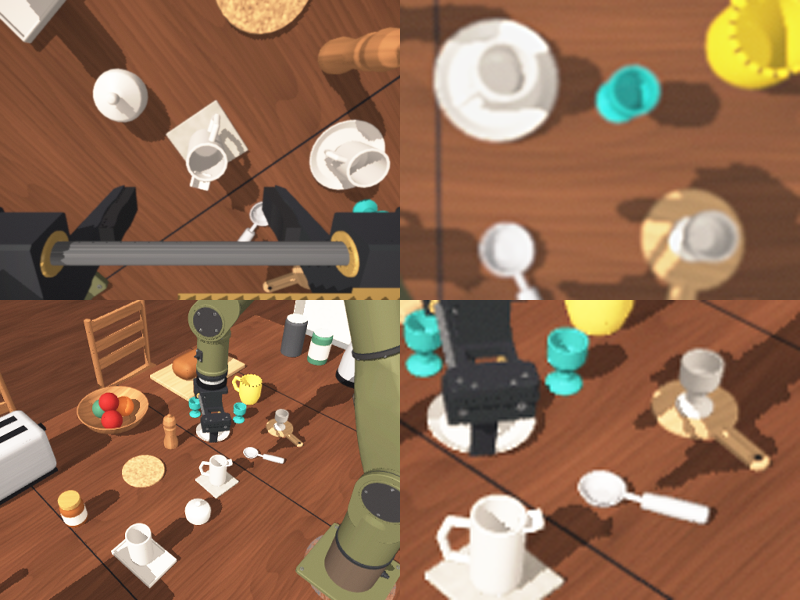

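```bash
python3 - <<'E'
from h import *
import pickle
c=pickle.load(open('c3.pkl','rb'))
print('egg',ray(280+309/2.5,150+236/2.5,.074),'cup',ray(280+102/2.5,150+72/2.5,.066))
w=lambda u,v,z:ray(u*1.28,v*1.28,z,c)
j=w(207,161,.1);e=w(218,122,.09);s=w(199,186,.1);print('jug',j,'ear',e,s)
d=(e-j);print(np.degrees(np.arctan2(d[1],d[0]))); d=j-s;print(np.degrees(np.arctan2(d[1],d[0])))
print('coaster',np.mean([w(u,v,.008) for u,v in((217,100),(166,134),(247,152))],0))
q=[w(u,v,.008) for u,v in((217,100),(166,134),(247,152))]; print((q[1]+q[2])/2)
E
```

```text
egg [ 0.4639445  -0.33782887  0.074     ] cup [ 0.62161036 -0.14878775  0.066     ]
jug [0.45411837 0.01702645 0.1       ] ear [0.4956486  0.04690622 0.09      ] [ 0.42347418 -0.00462608  0.1       ]
35.73389347435681
35.2442205878124
coaster [0.47297776 0.02829031 0.008     ]
[0.4543114  0.01296885 0.008     ]
```

Cup and egg cup are both on their spots, within about 4 mm. Now the beaker to the mat.

Request:
arm_command(steps="-0.005 0.045 0 0 0 -0.05; -0.012 0.09 0 0 0 -0.1; -0.02 0.135 0 0 0 -0.15; -0.026 0.18 0 0 0 -0.2; -0.032 0.22 0 0 0 -0.24")

```text
time_s: 23.05
tcp_pos: [0.4318, 0.2639, 0.24]
tool_rot: [0.227, 0.67, 0.228, -0.669]
ft_force: [0.1, 0.8, -0.1]
grip_width: 0.0884
```

Request:
arm_command(steps="-0.006 0.045 0 0 0 0; -0.012 0.085 0 0 0 0; -0.013 0.09 0 0 0 0; -0.013 0.09 -0.02 0 0 0; -0.013 0.09 -0.05 0 0 0")

```text
time_s: 23.55
tcp_pos: [0.421, 0.3528, 0.1907]
tool_rot: [0.227, 0.671, 0.228, -0.668]
ft_force: [1.6, -0.0, -0.2]
grip_width: 0.0881
```

```bash
python3 - <<'E'
from h import *
im,c,s=wcam(); print(s['tcp_pos'],s['q'])
M=rot(s['tool_rot']).as_matrix(); print(M[:,0].round(3),np.degrees(np.arctan2(M[1,1],M[0,1])))
print(proj((.418,.354,.118),c)); cv2.imwrite('pics/w6.png',im)
import pickle; pickle.dump(c,open('c4.pkl','wb'))
E
```

```text
[0.42100967 0.35279211 0.19071974] [-0.68994617  0.65350488 -0.15112999  1.85156011  0.15419206  0.64325843
 -1.85057683]
[ 0.004  0.003 -1.   ] -52.539549607220515
(np.float64(251.6698079233332), np.float64(207.471360601682))
```

View pics/w6.png

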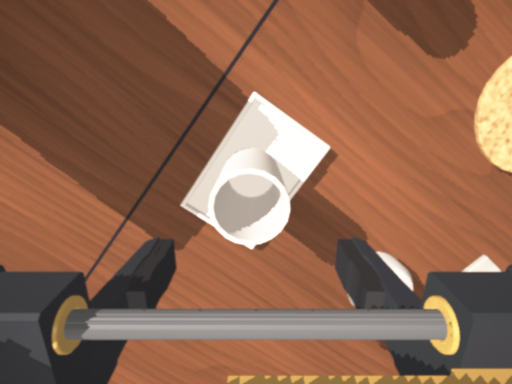

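The beaker rim is at (250,207), matching the prediction within 2 px, so I'll grasp it.

Request:
arm_command(steps="-0.001 0 -0.03 0.001 -0.002 0; -0.003 0.001 -0.055 0.001 -0.004 0; -0.003 0.001 -0.08 0.001 -0.004 0; -0.003 0.001 -0.1 0.001 -0.004 0; -0.003 0.001 -0.11 0.001 -0.004 0")

```text
time_s: 24.1
tcp_pos: [0.4159, 0.3483, 0.0744]
tool_rot: [-0.228, -0.669, -0.224, 0.671]
ft_force: [0.4, -0.2, -0.4]
grip_width: 0.0883
```

Request:
arm_command(steps="0 0 -0.002 0 0 0; 0 0 -0.003 0 0 0; 0 0 -0.003 0 0 0; 0 0 -0.003 0 0 0; 0 0 -0.003 0 0 0", grip=0.45, grip_force=20)

```text
time_s: 24.6
tcp_pos: [0.4161, 0.3492, 0.0722]
tool_rot: [-0.228, -0.669, -0.225, 0.671]
ft_force: [-1.5, 1.4, 2.7]
grip_width: 0.0631
```

Request:
arm_command(steps="0 0 0 0 0 0; 0 0 0 0 0 0; 0 0 0 0 0 0")

```text
time_s: 24.9
tcp_pos: [0.4163, 0.3489, 0.0723]
tool_rot: [-0.228, -0.669, -0.225, 0.671]
ft_force: [0.6, -0.5, -0.1]
grip_width: 0.0631
```

Request:
arm_command(steps="0 0 0.01 0 0 0; 0 0 0.04 0 0 0; 0 0 0.08 0 0 0; 0 0 0.12 0 0 0; 0 0 0.16 0 0 0")

```text
time_s: 25.4
tcp_pos: [0.416, 0.348, 0.2342]
tool_rot: [-0.228, -0.669, -0.224, 0.671]
ft_force: [1.1, 0.9, -1.3]
grip_width: 0.0627
```

```bash
python3 - <<'E'
from h import *
im,c,s=wcam(); print(s['tcp_pos'],s['ft_force'],s['grip_width'])
h=cv2.cvtColor(im,cv2.COLOR_BGR2HSV);m=((h[...,1]<70)&(h[...,2]>90)).astype(np.uint8)*255
q=[ray(u,v,.015,c) for u,v in()]
cv2.imwrite('pics/w7.png',im)
import pickle; pickle.dump(c,open('c5.pkl','wb'))
E
```

```text
[0.41599214 0.34804949 0.2341709 ] [ 1.09222138  0.93002965 -1.32561462] 0.062653236383722
```

View pics/w7.png

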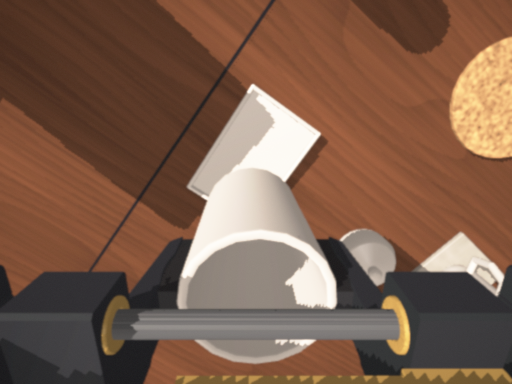

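Request:
arm_command(steps="0.02 -0.017 0 0 0 0; 0.055 -0.046 0 0 0 0; 0.09 -0.076 0 0 0 0; 0.125 -0.105 0 0 0 0; 0.16 -0.134 0 0 0 0")

```text
time_s: 25.95
tcp_pos: [0.5795, 0.2147, 0.2405]
tool_rot: [0.226, 0.673, 0.225, -0.668]
ft_force: [-0.3, 0.7, -2.7]
grip_width: 0.0622
```

Request:
arm_command(steps="0.035 -0.03 0 0 0 0; 0.07 -0.06 0 0 0 0; 0.079 -0.067 -0.01 0 0 0; 0.079 -0.067 -0.04 0 0 0; 0.079 -0.067 -0.08 0 0 0")

```text
time_s: 26.45
tcp_pos: [0.66, 0.1472, 0.1613]
tool_rot: [0.226, 0.674, 0.225, -0.666]
ft_force: [0.4, -0.1, -3.6]
grip_width: 0.0626
```

```bash
python3 - <<'E'
from h import *
from rig import env
import pickle
for f,a,b in(('c4.pkl',(330,148),(182,206)),('c5.pkl',(321,133),(188,186))):
    c=pickle.load(open(f,'rb')); print('tray',(ray(*a,.012,c)+ray(*b,.012,c))/2)
s=env.state(); print(s['tcp_pos'],s['q'],s['grip_width'])
M=rot(s['tool_rot']).as_matrix(); print(M[:,0].round(3))
E
```

```text
tray [0.41448306 0.35002787 0.012     ]
tray [0.41627741 0.35105836 0.012     ]
[0.65996252 0.14717735 0.16129295] [-0.1973375   0.84236743 -0.17731321  1.47871461  0.18199922  0.82529313
 -1.36103897] 0.06259074062653329
[ 0.011  0.002 -1.   ]
```

Request:
arm_command(steps="-0.002 0 -0.02 -0.001 0.005 0; -0.004 0 -0.04 -0.002 0.01 0; -0.004 0 -0.057 -0.002 0.01 0; -0.004 0 -0.07 -0.002 0.01 0; -0.004 0 -0.075 -0.002 0.01 0")

```text
time_s: 26.95
tcp_pos: [0.6548, 0.1469, 0.0848]
tool_rot: [-0.225, -0.67, -0.225, 0.671]
ft_force: [-0.4, -1.1, -1.9]
grip_width: 0.0621
```

Request:
arm_command(steps="0 0 -0.004 0 0 0; 0 0 -0.007 0 0 0; 0 0 -0.009 0 0 0; 0 0 -0.01 0 0 0; 0 0 -0.01 0 0 0")

```text
time_s: 27.45
tcp_pos: [0.6549, 0.1469, 0.0751]
tool_rot: [-0.225, -0.67, -0.225, 0.671]
ft_force: [0.8, -1.0, -2.1]
grip_width: 0.0621
```

Request:
arm_command(steps="0 0 -0.0015 0 0 0; 0 0 -0.0025 0 0 0; 0 0 -0.003 0 0 0; 0 0 -0.003 0 0 0")

```text
time_s: 27.85
tcp_pos: [0.6549, 0.1469, 0.072]
tool_rot: [-0.225, -0.67, -0.225, 0.671]
ft_force: [-0.2, 0.1, -2.3]
grip_width: 0.062
```

Request:
arm_command(steps="0 0 0 0 0 0; 0 0 0 0 0 0; 0 0 0 0 0 0; 0 0 0 0 0 0; 0 0 0 0 0 0", grip=1)

```text
time_s: 28.35
tcp_pos: [0.655, 0.1469, 0.0722]
tool_rot: [-0.225, -0.67, -0.225, 0.671]
ft_force: [-0.2, -1.1, 0.5]
grip_width: 0.0881
```

Request:
arm_command(steps="0 0 0.02 0 0 0; 0 0 0.05 0 0 0; 0 0 0.09 0 0 0; 0 0 0.12 0 0 0; 0 0 0.13 0 0 0")

```text
time_s: 28.85
tcp_pos: [0.657, 0.1475, 0.206]
tool_rot: [0.225, 0.672, 0.225, -0.668]
ft_force: [-0.2, 0.2, 0.0]
grip_width: 0.0882
```

Request:
arm_command(steps="-0.03 -0.02 0 0 0 0; -0.065 -0.043 0 0 0 0; -0.1 -0.066 0 0 0 0; -0.135 -0.089 0 0 0 0; -0.17 -0.112 0 0 0 0")

```text
time_s: 29.35
tcp_pos: [0.4849, 0.0345, 0.2054]
tool_rot: [0.225, 0.672, 0.225, -0.669]
ft_force: [0.1, 0.2, 0.3]
grip_width: 0.0881
```

Request:
arm_command(steps="-0.031 -0.019 0 0 0 0; -0.031 -0.019 0 0 0 0; -0.031 -0.019 0 0 0 0")

```text
time_s: 29.65
tcp_pos: [0.4536, 0.0152, 0.2052]
tool_rot: [0.225, 0.672, 0.225, -0.669]
ft_force: [1.4, 0.4, 0.3]
grip_width: 0.0882
```

```bash
python3 - <<'E'
from h import *
from rig import eyes
im,c,s=wcam(); print(s['tcp_pos'],s['q'])
M=rot(s['tool_rot']).as_matrix(); print(M[:,0].round(3),np.degrees(np.arctan2(M[1,1],M[0,1])))
print(proj((.454,.016,.1),c))
import pickle; pickle.dump(c,open('c6.pkl','wb'))
sd=eyes.snapshot('side')['pixels'][...,::-1]
cv2.imwrite('pics/m8.png',np.hstack([cv2.resize(im,(400,300)),cv2.resize(sd,(400,300))]))
E
```

```text
[0.45363739 0.01522141 0.20521066] [-2.06756947e-03  5.31756184e-01 -2.01438375e-01  2.10361174e+00
  2.04727269e-01  5.20262545e-01 -1.27736479e+00]
[ 0.004  0.001 -1.   ] -52.896447686935616
(np.float64(254.61322744347794), np.float64(191.5672184717943))
```

View pics/m8.png

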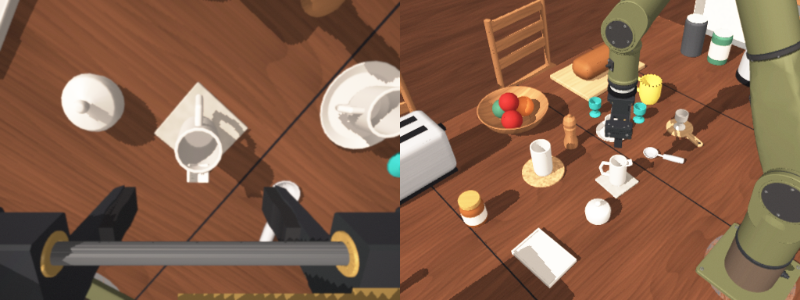

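The jug rim is at (198,150) in the half-size wrist view, with the ear square to the jaws. Descending.

Request:
arm_command(steps="0 0.001 -0.03 0 0.004 0; 0 0.001 -0.06 0 0.004 0; 0 0.001 -0.09 0 0.004 0; 0 0.001 -0.12 0 0.004 0; 0 0.001 -0.135 0 0.004 0")

```text
time_s: 30.25
tcp_pos: [0.456, 0.0186, 0.0677]
tool_rot: [0.225, 0.67, 0.227, -0.67]
ft_force: [0.0, -0.6, 0.2]
grip_width: 0.0884
```

Request:
arm_command(steps="0 0 -0.008 0 0 0; 0 0 -0.014 0 0 0; 0 0 -0.014 0 0 0; 0 0 -0.014 0 0 0")

```text
time_s: 30.65
tcp_pos: [0.4566, 0.0188, 0.0541]
tool_rot: [0.226, 0.671, 0.227, -0.669]
ft_force: [0.3, 1.1, 0.2]
grip_width: 0.088
```

Request:
arm_command(steps="0 0 0 0 0 0; 0 0 0 0 0 0; 0 0 0 0 0 0; 0 0 0 0 0 0; 0 0 0 0 0 0", grip=0.4, grip_force=18)

```text
time_s: 31.15
tcp_pos: [0.4566, 0.0189, 0.0543]
tool_rot: [0.225, 0.671, 0.227, -0.669]
ft_force: [0.9, -0.5, 1.5]
grip_width: 0.0524
```

Request:
arm_command(steps="0 0 0 0 0 0; 0 0 0 0 0 0; 0 0 0 0 0 0; 0 0 0 0 0 0")

```text
time_s: 31.55
tcp_pos: [0.4566, 0.0188, 0.0543]
tool_rot: [0.225, 0.671, 0.227, -0.669]
ft_force: [-1.6, 0.1, 0.6]
grip_width: 0.0524
```

Request:
arm_command(steps="0 0 0.01 0 0 0; 0 0 0.04 0 0 0; 0 0 0.08 0 0 0; 0 0 0.12 0 0 0; 0 0 0.16 0 0 0")

```text
time_s: 32.05
tcp_pos: [0.4557, 0.0186, 0.2163]
tool_rot: [0.226, 0.671, 0.227, -0.669]
ft_force: [1.2, -0.2, -2.1]
grip_width: 0.0524
```

Request:
arm_command(steps="-0.002 0.02 0 0 0 0; -0.007 0.06 0 0 0 0; -0.012 0.105 0 0 0 0; -0.017 0.15 0 0 0 0; -0.021 0.19 0 0 0 0")

```text
time_s: 32.55
tcp_pos: [0.4335, 0.2104, 0.2168]
tool_rot: [0.226, 0.67, 0.227, -0.669]
ft_force: [1.2, 0.8, -1.9]
grip_width: 0.0528
```

Request:
arm_command(steps="-0.005 0.045 0 0 0 0; -0.01 0.09 0 0 0 0; -0.015 0.135 0 0 0 0; -0.016 0.143 -0.02 0 0 0; -0.016 0.143 -0.06 0 0 0")

```text
time_s: 33.05
tcp_pos: [0.4179, 0.3583, 0.1588]
tool_rot: [0.225, 0.672, 0.231, -0.667]
ft_force: [1.0, 0.3, -3.2]
grip_width: 0.0527
```

```bash
python3 - <<'E'
from h import *
from rig import env,eyes
import pickle
c=pickle.load(open('c6.pkl','rb')); print('coaster',ray(201.5*1.28,128.5*1.28,.008,c))
eyes.snapshot('side'); s=env.state(); print(s['tcp_pos'],s['q'],s['grip_width'])
M=rot(s['tool_rot']).as_matrix(); print(M[:,0].round(3))
E
```

```text
coaster [0.45892866 0.01497445 0.008     ]
[0.41439832 0.35263112 0.15138055] [-0.69970944  0.7121849  -0.14734956  1.88898089  0.17756943  0.55839358
 -1.87883088] 0.052668921194823415
[-0.005 -0.002 -1.   ]
```

Request:
arm_command(steps="0.003 0 -0.02 0.002 -0.005 0; 0.005 0 -0.04 0.002 -0.005 0; 0.005 0 -0.06 0.002 -0.005 0; 0.005 0 -0.075 0.002 -0.005 0; 0.005 0 -0.08 0.002 -0.005 0")

```text
time_s: 33.6
tcp_pos: [0.4186, 0.3512, 0.0707]
tool_rot: [-0.228, -0.668, -0.227, 0.671]
ft_force: [-0.2, 0.2, -2.4]
grip_width: 0.0526
```

Request:
arm_command(steps="0 0 -0.004 0 0 0; 0 0 -0.008 0 0 0; 0 0 -0.011 0 0 0; 0 0 -0.012 0 0 0; 0 0 -0.012 0 0 0")

```text
time_s: 34.1
tcp_pos: [0.4187, 0.3513, 0.0589]
tool_rot: [-0.228, -0.668, -0.227, 0.671]
ft_force: [-1.1, -0.6, -1.3]
grip_width: 0.0522
```

Request:
arm_command(steps="0 0.001 -0.002 0 0 0; 0 0.001 -0.0035 0 0 0; 0 0.001 -0.0045 0 0 0; 0 0.001 -0.005 0 0 0; 0 0.001 -0.005 0 0 0")

```text
time_s: 34.6
tcp_pos: [0.4187, 0.3524, 0.0544]
tool_rot: [-0.228, -0.668, -0.227, 0.671]
ft_force: [-0.8, -0.6, 4.3]
grip_width: 0.0529
```

Request:
arm_command(steps="0 0 0 0 0 0; 0 0 0 0 0 0; 0 0 0 0 0 0; 0 0 0 0 0 0; 0 0 0 0 0 0", grip=1)

```text
time_s: 35.1
tcp_pos: [0.4187, 0.3524, 0.0543]
tool_rot: [-0.228, -0.668, -0.227, 0.671]
ft_force: [0.2, 0.5, -0.1]
grip_width: 0.0876
```

Request:
arm_command(steps="0 0 0.02 0 0 0; 0 0 0.05 0 0 0; 0 0 0.09 0 0 0; 0 0 0.13 0 0 0; 0 0 0.15 0 0 0")

```text
time_s: 35.6
tcp_pos: [0.4197, 0.3533, 0.2076]
tool_rot: [0.227, 0.67, 0.227, -0.669]
ft_force: [0.4, -0.7, -0.4]
grip_width: 0.088
```

Request:
arm_command(steps="0.03 -0.025 0 0 0 0; 0.065 -0.055 0 0 0 0; 0.1 -0.085 0 0 0 0; 0.135 -0.115 0 0 0 0; 0.16 -0.135 0 0 0 0")

```text
time_s: 36.1
tcp_pos: [0.5821, 0.2144, 0.2075]
tool_rot: [0.227, 0.67, 0.225, -0.67]
ft_force: [-0.2, 0.6, -0.3]
grip_width: 0.0883
```

Request:
arm_command(steps="0 0 0 0 0 0; 0 0 0 0 0 0")

```text
time_s: 36.3
tcp_pos: [0.5823, 0.2132, 0.207]
tool_rot: [0.226, 0.67, 0.224, -0.67]
ft_force: [-0.9, -0.5, 0.2]
grip_width: 0.0878
```

```bash
python3 - <<'E'
from h import *
from rig import eyes
im,c,s=wcam(); print(s['tcp_pos'],s['q'])
M=rot(s['tool_rot']).as_matrix(); print(M[:,0].round(3),np.degrees(np.arctan2(M[1,1],M[0,1])))
print(proj((.6585,.1497,.118),c))
import pickle; pickle.dump(c,open('c7.pkl','wb'))
t=eyes.snapshot('top')['pixels'][...,::-1]
f=lambda a,w,h:cv2.resize(a,(w,h),interpolation=cv2.INTER_CUBIC)
cv2.imwrite('pics/t9raw.png',t)
cv2.imwrite('pics/m9.png',np.hstack([f(im,400,300),f(t[225:297,65:161],400,300)]))
E
```

```text
[0.58229037 0.21324512 0.20704926] [-0.3157492   0.7198681  -0.19898272  1.61431937  0.18134152  0.82529638
 -1.5126347 ]
[ 0.001 -0.002 -1.   ] -52.866715819826986
(np.float64(375.2802128893128), np.float64(171.7438594115141))
```

View pics/m9.png

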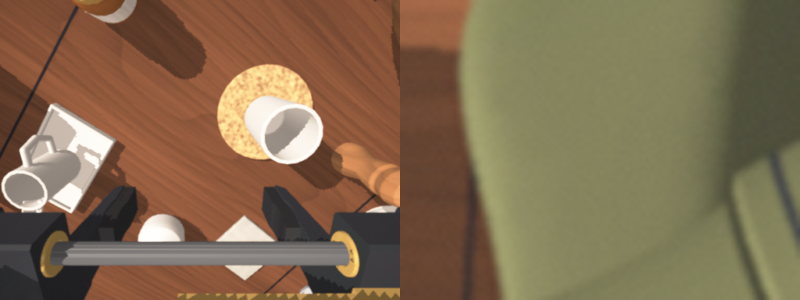

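```bash
python3 - <<'E'
from h import *
import pickle
c=pickle.load(open('c7.pkl','rb'))
print('beaker',ray(372.5,168,.118,c),'jug',ray(26*1.28,188*1.28,.1,c))
E
```

```text
beaker [0.6593772  0.15365317 0.118     ] jug [0.41884966 0.34896207 0.1       ]
```

The jug is at (.419,.349), about 2 mm from the tray middle. Picking up the beaker.

Request:
arm_command(steps="0.03 -0.024 0 0 0 0; 0.06 -0.048 0 0 0 0; 0.077 -0.061 0 0 0 0; 0.077 -0.061 -0.01 0 0 0; 0.077 -0.061 -0.03 0 0 0")

```text
time_s: 36.9
tcp_pos: [0.6574, 0.1576, 0.1779]
tool_rot: [0.227, 0.671, 0.228, -0.669]
ft_force: [-0.2, 0.7, -0.5]
grip_width: 0.0885
```

Request:
arm_command(steps="0 0 -0.03 0 0 0; 0 0 -0.06 0 0 0; 0 0 -0.085 0 0 0; 0 0 -0.1 0 0 0; 0 0 -0.1 0 0 0")

```text
time_s: 37.4
tcp_pos: [0.6543, 0.1593, 0.0756]
tool_rot: [-0.227, -0.668, -0.229, 0.67]
ft_force: [0.8, 0.2, -0.1]
grip_width: 0.0882
```

Request:
arm_command(steps="0 0 0 0 0 0; 0 0 0 0 0 0; 0 0 0 0 0 0; 0 0 0 0 0 0; 0 0 0 0 0 0", grip=0.45, grip_force=20)

```text
time_s: 37.9
tcp_pos: [0.6559, 0.1589, 0.077]
tool_rot: [0.227, 0.67, 0.229, -0.669]
ft_force: [3.0, -1.7, 5.6]
grip_width: 0.0635
```

Request:
arm_command(steps="0 0 0 0 0 0; 0 0 0 0 0 0; 0 0 0 0 0 0")

```text
time_s: 38.2
tcp_pos: [0.6558, 0.1591, 0.0771]
tool_rot: [0.227, 0.67, 0.229, -0.669]
ft_force: [1.5, -0.3, 1.5]
grip_width: 0.0633
```

Request:
arm_command(steps="0 0 0.01 0 0 0; 0 0 0.04 0 0 0; 0 0 0.08 0 0 0; 0 0 0.12 0 0 0; 0 0 0.16 0 0 0")

```text
time_s: 38.7
tcp_pos: [0.6544, 0.1596, 0.2383]
tool_rot: [-0.227, -0.669, -0.23, 0.67]
ft_force: [0.5, 0.3, -2.3]
grip_width: 0.0632
```

Request:
arm_command(steps="-0.016 -0.012 0 0 0 0; -0.045 -0.033 0 0 0 0; -0.08 -0.06 0 0 0 0; -0.115 -0.086 0 0 0 0; -0.15 -0.112 0 0 0 0")

```text
time_s: 39.2
tcp_pos: [0.5019, 0.0471, 0.2383]
tool_rot: [-0.227, -0.668, -0.23, 0.67]
ft_force: [0.6, -0.8, -1.6]
grip_width: 0.063
```

Request:
arm_command(steps="-0.03 -0.022 0 0 0 0; -0.045 -0.033 0 0 0 0; -0.045 -0.033 -0.02 0 0 0; -0.045 -0.033 -0.05 0 0 0; -0.045 -0.033 -0.07 0 0 0")

```text
time_s: 39.7
tcp_pos: [0.4557, 0.0144, 0.1674]
tool_rot: [-0.227, -0.667, -0.231, 0.671]
ft_force: [0.1, 0.4, -2.4]
grip_width: 0.0625
```

```bash
python3 - <<'E'
from h import *
im,c,s=wcam(); print(s['tcp_pos'],s['q'],s['grip_width'])
M=rot(s['tool_rot']).as_matrix(); print(M[:,0].round(3))
E
```

```text
[0.45573369 0.01436431 0.16735547] [-0.00576373  0.60657528 -0.19326524  2.12738062  0.25336376  0.43411816
 -1.30811188] 0.0624804119418661
[-0.006  0.003 -1.   ]
```

Down 90 mm to the coaster, correcting x by +3 mm and the small tilt.

Request:
arm_command(steps="0.002 0 -0.02 -0.003 -0.006 0; 0.003 0 -0.04 -0.003 -0.006 0; 0.003 0 -0.06 -0.003 -0.006 0; 0.003 0 -0.07 -0.003 -0.006 0; 0.003 0 -0.074 -0.003 -0.006 0")

```text
time_s: 40.25
tcp_pos: [0.457, 0.0147, 0.0908]
tool_rot: [-0.229, -0.667, -0.23, 0.671]
ft_force: [-0.4, -0.0, -1.3]
grip_width: 0.0628
```

Request:
arm_command(steps="0 0 -0.004 0 0 0; 0 0 -0.008 0 0 0; 0 0 -0.011 0 0 0; 0 0 -0.012 0 0 0; 0 0 -0.012 0 0 0")

```text
time_s: 40.75
tcp_pos: [0.457, 0.0146, 0.0788]
tool_rot: [-0.229, -0.667, -0.23, 0.671]
ft_force: [0.2, 0.4, -2.2]
grip_width: 0.0625
```

Request:
arm_command(steps="0 0 -0.001 0 0 0; 0 0 -0.002 0 0 0; 0 0 -0.0022 0 0 0; 0 0 -0.0022 0 0 0")

```text
time_s: 41.15
tcp_pos: [0.4574, 0.0147, 0.0772]
tool_rot: [-0.229, -0.667, -0.23, 0.671]
ft_force: [0.5, -0.3, 4.3]
grip_width: 0.0624
```

Request:
arm_command(steps="0 0 0 0 0 0; 0 0 0 0 0 0; 0 0 0 0 0 0; 0 0 0 0 0 0; 0 0 0 0 0 0", grip=1)

```text
time_s: 41.65
tcp_pos: [0.4574, 0.0147, 0.0771]
tool_rot: [-0.229, -0.667, -0.23, 0.671]
ft_force: [0.1, 0.4, 0.9]
grip_width: 0.0886
```

Request:
arm_command(steps="0 0 0.02 0 0 0; 0 0 0.05 0 0 0; 0 0 0.09 0 0 0; 0 0 0.13 0 0 0; 0 0 0.16 0 0 0")

```text
time_s: 42.15
tcp_pos: [0.4575, 0.0147, 0.2393]
tool_rot: [-0.229, -0.668, -0.23, 0.67]
ft_force: [0.5, -0.5, -0.7]
grip_width: 0.0879
```

Request:
arm_command(steps="0 -0.04 0.01 0 0 0; 0 -0.09 0.02 0 0 0; 0 -0.14 0.02 0 0 0; 0 -0.19 0.02 0 0 0; 0 -0.23 0.02 0 0 0")

```text
time_s: 42.65
tcp_pos: [0.4566, -0.2184, 0.2593]
tool_rot: [-0.228, -0.668, -0.229, 0.67]
ft_force: [0.9, 0.7, 0.2]
grip_width: 0.0882
```

Request:
arm_command(steps="-0.02 -0.04 0 0 0 0; -0.04 -0.09 0 0 0 0; -0.06 -0.14 0 0 0 0; -0.08 -0.18 0 0 0 0; -0.1 -0.21 0 0 0 0")

```text
time_s: 43.15
tcp_pos: [0.3545, -0.4316, 0.259]
tool_rot: [-0.228, -0.668, -0.227, 0.671]
ft_force: [0.5, -0.2, 0.3]
grip_width: 0.088
```

```bash
python3 - <<'E'
from h import *
from rig import eyes,env
t=eyes.snapshot('top')['pixels'][...,::-1]; sd=eyes.snapshot('side')['pixels'][...,::-1]
cv2.imwrite('pics/t10raw.png',t); print(env.state()['tcp_pos'])
f=lambda a:cv2.resize(a,(400,300),interpolation=cv2.INTER_CUBIC)
cr=lambda x,y:f(t[y-36:y+36,x-48:x+48])
cv2.imwrite('pics/m10.png',np.vstack([np.hstack([cr(115,264),cr(254,249)]),np.hstack([f(t),f(sd)])]))
E
```

```text
[ 0.35091656 -0.43434046  0.25860111]
```

View pics/m10.png

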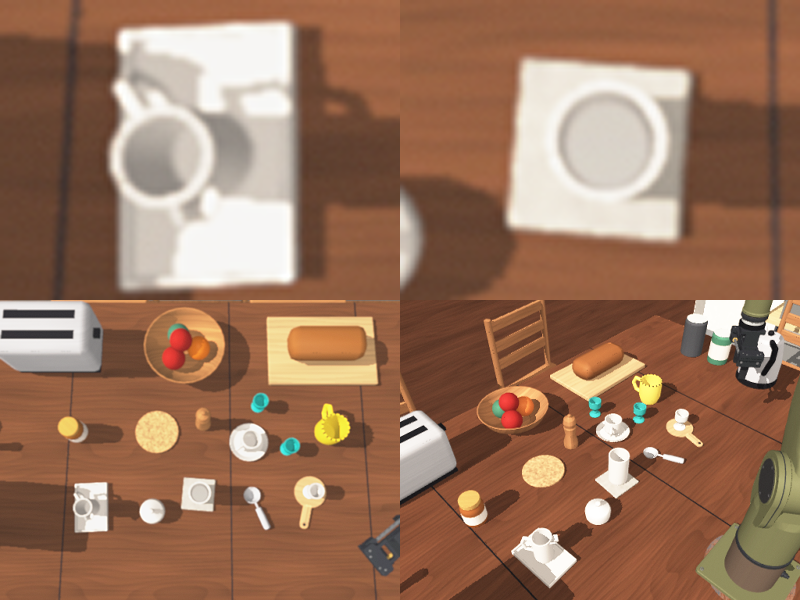

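```bash
python3 - <<'E'
from h import *
from rig import env
def c(x,y,px,py,z): return ray(x-48+(px+.5)/4.16667-.5,y-36+(py+.5)/4.16667-.5,z)[:2].round(4)
print('beaker',c(254,249,211,141,.118),'coaster .4576 .013; jug',c(115,264,162,157,.1),'tray .417 .3504')
print(env.finish_job(), env.state()['time_s'])
E
```

```text
beaker [0.4571 0.0067] coaster .4576 .013; jug [0.4153 0.348 ] tray .417 .3504
the job is handed in; nothing more can be done
the job is handed in; nothing more can be done
```

I did the two swaps using the cork mat as the parking spot: the egg cup went to the mat, the cup to the saucer and the egg cup to the paddle board. Then the beaker went to the mat, the jug to the tray and the beaker to the coaster. Nothing tipped or dropped, the gripper is open and clear of everything, and I handed the job in at about 43 s.

My last picture checks show all four things upright on their places. Offsets from each place's middle, by my image measurements:

| Thing | Place | Offset |
|---|---|---|
| Espresso cup | saucer | about 4 mm |
| Egg cup | paddle board | about 4 mm |
| Cream jug | tray | about 3 mm |
| Beaker | coaster | about 6 mm by the top camera |

- **Beaker:** two readings disagree. The gripper position at release put it within about 2 mm of the middle, while the top camera gave about 6 mm. Both are inside the 15 mm limit.
- **Places and bystanders:** the tray and coaster sit at the same pixels as at the start. The saucer, paddle board and the other things show no visible shift by eye; I did not measure them.

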